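# Show the lock-nut's paint mark to the inspection camera in the tilting mirror

## Robot

A 6-joint arm with a two-finger parallel gripper is mounted at the origin on the work surface; the furniture and walls round the work are solid. World frame = base frame: x ahead of the robot, y to its left, z up, the work surface at z = 0. Lengths are in m, angles in rad, forces in N, time in s.
With the tool pointing down it reaches from about 0.375 to 0.975 m from the base axis. Payload 3.8 kg.
Tool frame: the origin (TCP) lies midway between the tips of the shut fingers; the grasp point (between the pads) lies 19 mm behind it; z points along the fingers, y is the line along which they close (so a half turn about z gives the same grasp; the last joint's range is limited). The gripper opens to 85 mm and grips with 20 to 120 N. Pads are 22 mm wide; open, the fingers measure 114 mm over their backs; the gripper's body (76 mm by 85 mm) begins 54 mm behind the grasp point. The pads swing forward as they close: fully open they stand 13 mm farther back than shut.
Start: joints at [1.238, 0.264, 1.604, -0, 1.274, -0.037], TCP at [0.197, 0.646, 0.231] pointing down, gripper open.
Joint ranges: [-2.63, 2.63], [-0.94, 2.18], [0.31, 2.57], [-1.31, 4.45], [0, 2.66], [-2.55, 2.55]. Speed limits (rad/s): [2.57, 2.57, 3.14, 3.14, 3.14, 3.14].

## Interface

Orientations are given as a rotation vector (axis times angle).
In Python, from workcell import status, read_camera, workorder, masks_of gives the robot as it stands.
- The arm moves only by the tool drive_tool, never from a script. Its argument "rows" is a list of rows, each a list of 7 numbers: the turn, a rotation vector about the tool's x, y, z in degrees, then the shift along the tool's x, y, z in m, then the opening, from 0 (shut) to 1 (fully open). In form: [[ax, ay, az, tx, ty, tz, claw], ...]. A call has 1 to 8 rows; each row shifts and turns the commanded pose from where the row before left it, along the tool's axes as they then stand; what a row does not reach is not made up. A row lasts 1/12 s, in which the tool goes at most 41.7 mm and 7.16 degrees, less where a joint would pass 70% of its speed; a pose out of reach is approached as far as the arm can. A call is refused whole if a number of a shift passes 0.0417 or a number of a turn 7.16, either way. A call with a gripper value outside its range is refused whole. The fingers move at their own pace and stop on an object; "force" is the grip in N (left out, the last holds). Time passes only in rows, so rows that do not move let the fingers close. It gives the time, the measured TCP pose, the force, the opening and the grip force at its end, in the units of the state.
- status.read_state(): the state, without advancing time (a new reading comes with each control period).
- read_camera(name): name is "scene" or "top"; returns a dict with "color" (420x560x3 uint8, red, green, blue), "intrinsics" (3x3 intrinsics, pixels), "D" ([k1, k2, p1, p2, k3] as OpenCV has them; the pictures are not rectified), "world_from_camera" (4x4, takes a point from camera to world coordinates). Camera axes: x right, y up, looking along -z (the intrinsics and any distortion apply to the point x, -y, -z); pixel columns grow to the right and rows downward; lengths in m; the calibration is good to about 2 mm. A picture is of the moment at which its call begins. There is no depth.
- workorder.finish_job(): hands the job in; it is judged then, once.
Trained networks look in a picture, given as the dict that the camera call returned (one of the last four; its "shot" number tells which), for a name from the list of things; names that differ only in an ending like _2 or _b are one class to them, and where a whole thing is asked for, a point or a joint stands for the part that bears it (a point fixed in the world has none). Each returns a list of dicts, best first, with "score" (0 to 1); they miss things now and then, are a little off and sometimes report something else, mostly with a low value. They report only what shows in the picture. A call takes as long as a camera call.
- masks_of(picture, name): "mask" (420x560 bool, what is visible of it) and "bbox" ([left, top, right, bottom] in pixels, round what is visible of it).
The state is a dict: "time": time; "q": joint angles; "joint_vel": joint speeds; "joint_torque": joint torques, N m; "tool_pos": TCP position; "tcp_rot": TCP orientation; "wrist_force": force on the tool from outside, world axes, zero at the start; "torque": the same for the moment, N m; "width": opening from 0.0 (shut) to 1.0 (fully open); "grip_force": force on a finger pad.
Only numpy, scipy, OpenCV 4.12 (cv2) and the standard library are available. Lean on these libraries where they do the work, as an engineer would, in place of code of your own. Each camera call takes 0.05 s, during which the arm holds its last target. There are 200 camera calls.

## Task

Lift the loose dust cover off the green hub housing by its black knob and set it down gently, flat on the table or desk, knob up, clear of the inspection rail. Then take the tilting mirror by the bar of the bail above it and tilt it toward the housing until the orange paint mark on the nut in the housing comes to the middle of the picture that the level blue camera gets by way of the mirror. The mirror springs back if let go, so finish while still gripping the bar and holding that angle; let nothing touch the glass and leave the other things standing on the tables where they are.

Things in the scene. Friction and masses are not known exactly. Their poses are not given: they have to be found in the camera images.
- rail: Fixed aluminium rail, x = -47 to 417 mm, 45 mm wide, 20 mm high. Origin on the desk under the mirror's tilt axis; x runs along the rail to the camera, y across it (along the tilt axis), z up. At x = 0 a grey fork (118 mm wide, 221 mm high) holds the mirror; at x = 300 to 395 the blue camera (to 233 mm high) looks level along -x, 210 mm up, at the mirror's centre.
- lens (a point): Front of the camera's lens, facing the mirror: at (300, 0, 210) mm in the rail's frame.
- mirror (a joint): Tilt, rad. 0: upright, square to the camera's line of sight, held on a stop by a spring. Grows, to 0.75, as its top leans to the camera and the glass turns down to the housing. Axis level, through the centre of the glass face, 210 mm up. To show a point, tilt by half the angle that it lies below level seen from the glass centre. Spring back: 0.15 N m at 0 and 0.25 per rad more.
- sightline (a point): Invisible: the camera's line of sight after the mirror. Origin at the centre of the glass face, on the tilt axis; x points along the reflected line, turned down by twice the tilt; y along the tilt axis; z square to both, up when the mirror is upright. The mark is in the middle of the picture when it lies on this x axis.
- glass: The mirror glass, 74 mm wide, 54 mm high, in a black frame 84 x 64 mm; fixed to the mirror, not to be touched. Origin at the centre of its face, which looks along +x of this frame.
- bail: U-shaped steel bail fixed to the mirror's frame, by which it is tilted. Origin at the centre of the glass face, on the tilt axis; x square to the glass, y along the tilt axis, z up along the glass. Its two 6 mm legs stand 74 mm apart at the sides, with nothing between them, and carry the bar.
- bar (a point): Middle of the bail's bar: black rubber sleeve 12 mm thick, 58 mm long, lying along the tilt axis (the rail's y), 85 mm from that axis up along the glass, 53 mm above the frame's upper edge; 295 mm above the desk when upright. It can turn between the finger pads.
- housing: Green round hub housing on a dark saddle, fixed on the rail 110 to 200 mm from the mirror axis, elsewhere each run. Origin on the desk under its centre, z up, yaw as the rail. 98 mm across at the flange, 89 at the rim, 86 mm above the desk; bore 80 mm across, floor 42 mm above the desk. Saddle 70 mm long, 63 wide, its locking screw out to 52 mm at -y.
- mark (a point): Orange paint mark across the lock nut and spindle end in the middle of the housing: a line 4.5 mm wide, 24 mm long, 64 mm above the desk on the housing's axis; hidden by the dust cover at first.
- cover: Loose aluminium dust cover, 93 mm across, 44 mm high, 160 g: a spigot 73 mm across and 4 mm high (loose in the 80 mm bore), a disc 6 mm thick, a neck 14 mm across and the knob. Origin at the centre of its underside, z up: 82 mm above the desk when on the housing, 0 when set down on the desk.
- knob (a point): Middle of the cover's black knob: a cylinder 27 mm across, 24 mm high, rounded edges; its middle 32 mm above the cover's underside, 22 mm above the top of the disc.
- red_jar: Grease jar with a red screw lid, 69 mm across, 55 mm high; a bystander, not to be moved. Origin at the middle of its underside.
- tape_roll: Tan roll of tape lying flat, 92 mm across, 18 mm high; a bystander, not to be moved. Origin at the middle of its underside.
- oil_bottle: Small clear oil bottle with a red spout, 32 mm across, 90 mm high; a bystander, not to be moved. Origin at the middle of its underside.
- screwdriver_0: Screwdriver with a red handle, 178 mm long, 24 mm thick, lying; a bystander, not to be moved. Origin at the middle of its underside.

How it is judged:
On the way, in this order (a step that is already met when the one before it is completed fails the run):
1. the dust cover is lifted clear of the housing in the gripper (z of cover in the frame of housing above 0.095 m and contact force between the fingers and cover above 0.5 N), for 0.1 s.
2. the dust cover lies flat, knob up, on the table or desk, released and clear of the rail and housing (height (world z) of cover below 0.006 m and angle between cover's own z axis and vertical below 0.08 rad and horizontal distance between cover and housing above 0.09 m and linear speed of cover below 0.02 m/s and contact force between the fingers and cover below 0.1 N and contact force between cover and housing below 0.1 N and contact force between cover and rail below 0.1 N), for 0.3 s.
At the end, for the whole second after the job is handed in: Fingers hold the bail (over 1 N), mirror still (under 0.03 rad/s), the mark within 9 mm of the camera's reflected line of sight. Cover released, at rest, flat and knob up on table or desk (within 6 mm, 0.08 rad), over 90 mm from the housing's axis, touching neither housing nor rail (all of step 2 and z of mark in the frame of sightline between -0.009 and 0.009 m and x of mark in the frame of sightline above 0.1 m and velocity of joint mirror between -0.03 and 0.03 rad/s and contact force between the fingers and bail above 1 N); the arm keeps its last pose, push and grip.
It fails at once if the mirror glass is touched by the robot or the cover (contact force between any of the fingers, the arm, cover and glass above 0.3 N).
It fails at once if the cover is dropped (falls faster than 0.7 m/s, out of the fingers) (linear speed of cover above 0.7 m/s and contact force between the fingers and cover below 0.05 N).
It fails at once if a bystander (red jar, tape roll, oil bottle, screwdriver) is moved more than 25 mm (distance of any of red_jar, tape_roll, oil_bottle, screwdriver_0 from where it was at the start of the episode above 0.025 m).
It also fails if it takes over 53 s, if anything falls off the work surface, if the arm or the gripper's body presses on something with over 40 N, if the wrist force passes 120 N, or if a joint passes its speed limit or range.

## Working session

There is one attempt and no reset: what is moved stays moved. The work goes in short steps, Python scripts to look and compute and a tool call to move; the robot and the scene stay as the last step left them, time stands still between calls to the robot, and variables do not carry over. Pictures are saved under pics/ and viewed, at most 10 in all, crops included, and the job is handed in when it is done.

Besides the shell and the picture viewer there is one more tool, called after "Call:" as name([rows], argument=value, ...), one row to a line, values as JSON. drive_tool: Moves the arm, as the interface text tells. Its arguments: {"type":"object","properties":{"rows":{"type":"array"},"force":{"type":"number"}},"required":["rows"]}

```bash
mkdir -p pics; cat > h.py <<'E'
import numpy as np, cv2
from workcell import status, read_camera, workorder, masks_of
def proj(p,P):
    T=np.linalg.inv(p["world_from_camera"]); c=(T[:3,:3]@np.atleast_2d(P).T).T+T[:3,3]
    c=c*[1,-1,-1]
    return cv2.projectPoints(c.reshape(-1,1,3).astype(float),np.zeros(3),np.zeros(3),np.array(p["intrinsics"],float),np.array(p["D"],float))[0].reshape(-1,2)
def ray(p,uv):
    n=cv2.undistortPoints(np.array(uv,float).reshape(-1,1,2),np.array(p["intrinsics"],float),np.array(p["D"],float)).reshape(-1,2)
    W=np.array(p["world_from_camera"]); d=np.c_[n[:,0],-n[:,1],-np.ones(len(n))]@W[:3,:3].T
    return W[:3,3],d/np.linalg.norm(d,axis=1)[:,None]
def atz(p,uv,z):
    o,d=ray(p,uv); return o+d*((z-o[2])/d[:,2])[:,None]
def save(p,n): cv2.imwrite("pics/"+n+".png",p["color"][:,:,::-1])
E
cat > a.py <<'E'
from h import *
for n in ("scene","top"):
    p=read_camera(n); save(p,n+"0"); print(n,np.round(p["world_from_camera"],3).tolist())
    for k in ("rail","mirror","bail","glass","lens","housing","cover","knob","red_jar","tape_roll","oil_bottle","screwdriver_0"):
        try: print(k,[(round(m["score"],2),m["bbox"],np.round(np.argwhere(m["mask"]).mean(0)[::-1],1).tolist()) for m in masks_of(p,k)[:2]])
        except Exception as e: print(k,e)
print(status.read_state())
E
python3 a.py
```

```text
scene [[-0.334, -0.683, 0.649, 1.211], [0.942, -0.244, 0.228, 0.112], [0.002, 0.688, 0.725, 1.014], [0.0, 0.0, 0.0, 1.0]]
rail [(0.72, [95.3, 143.1, 269.4, 248.7], [174.8, 215.8]), (0.72, [347.7, 263.7, 381.6, 297.2], [365.7, 280.7])]
mirror [(0.51, [93.8, 142.1, 266.6, 250.8], [176.4, 215.8]), (0.45, [241.7, 140.4, 255.2, 190.3], [247.8, 164.6])]
bail [(0.67, [241.3, 146.0, 248.5, 172.6], [246.9, 152.4])]
glass [(0.66, [182.4, 200.4, 214.0, 228.5], [198.1, 213.8])]
lens [(0.63, [95.4, 141.4, 268.3, 252.0], [174.8, 217.1])]
housing [(0.81, [177.6, 211.3, 220.7, 242.5], [200.9, 230.4]), (0.51, [323.9, 240.7, 348.9, 269.9], [337.1, 253.7])]
cover [(0.82, [182.1, 203.7, 215.5, 229.4], [198.5, 213.8])]
knob [(0.59, [182.7, 200.2, 214.3, 229.3], [198.1, 213.7])]
red_jar [(0.56, [325.0, 238.7, 348.9, 270.7], [337.0, 253.9]), (0.2, [244.1, 144.7, 250.3, 175.9], [247.1, 154.3])]
tape_roll [(0.65, [349.4, 263.6, 382.7, 298.4], [365.7, 281.2]), (0.24, [244.3, 146.1, 249.3, 164.0], [246.8, 152.2])]
oil_bottle [(0.67, [413.8, 215.1, 427.3, 238.4], [421.5, 228.7])]
screwdriver_0 [(0.68, [413.3, 2
[... 1011 characters left out ...]
]
{'time': 1.3, 'q': array([ 1.23809396e+00,  2.63902770e-01,  1.60400184e+00,  1.44052244e-05,
        1.27369359e+00, -3.69068266e-02]), 'joint_vel': array([-8.40570704e-04,  3.39393322e-04, -9.76652120e-05, -3.25984682e-04,
        5.07617342e-04, -1.29150584e-03]), 'joint_torque': array([-5.92716569e-04, -5.15060520e+01, -3.67711258e+01, -1.03129878e-04,
        1.01782585e-03, -2.03049844e-07]), 'tool_pos': array([0.19676349, 0.64568105, 0.23127686]), 'tcp_rot': array([-4.62946924e-01, -3.10728065e+00,  4.59233616e-06]), 'wrist_force': array([-0.24574348,  0.34688896, -0.24323424]), 'torque': array([-0.01101651,  0.00815021,  0.02920547]), 'grip_force': 0.0, 'width': 1.0030376821780398}
```

```bash
python3 -c "
import cv2
a=cv2.imread('pics/scene0.png')[110:340,70:470]; cv2.imwrite('pics/s0.png',cv2.resize(a,None,fx=2,fy=2,interpolation=3))
a=cv2.imread('pics/top0.png')[110:310,100:480]; cv2.imwrite('pics/t0.png',cv2.resize(a,None,fx=2,fy=2,interpolation=3))"
```

```text
(no output)
```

View pics/s0.png

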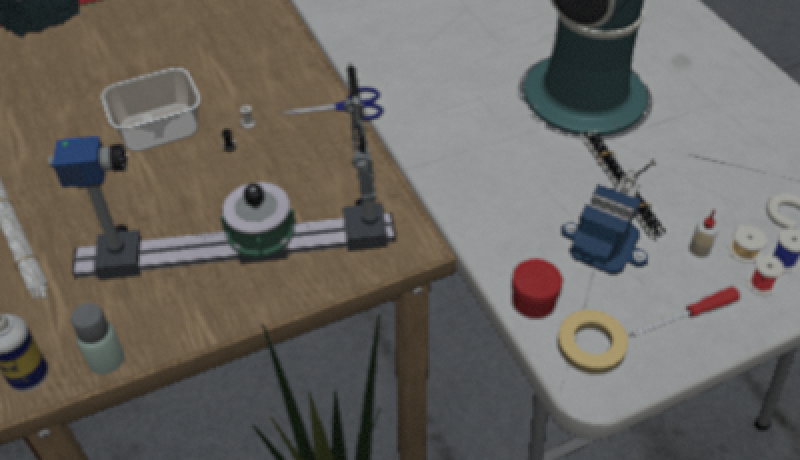

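View pics/t0.png

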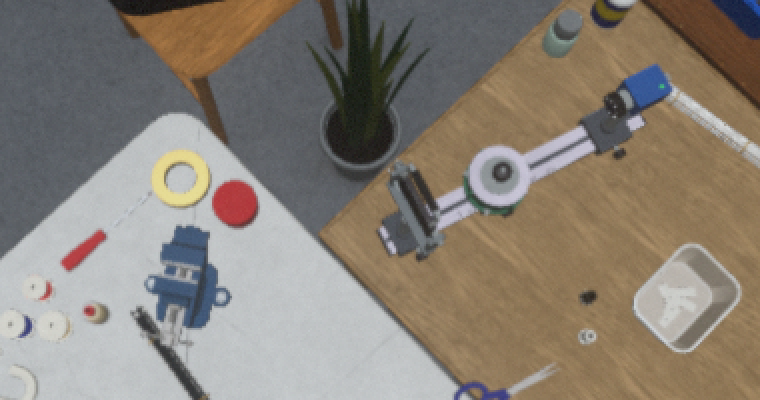

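The scene view shows the rail on the wooden desk, with the covered housing's knob at about (254,192) in the 2x crop, the fork and bail at (355,70–240), and the camera at (80,160). The top view shows the knob at (503,171), the bail at about (415,200), and free desk below the rail around (530,260). Next I fit the rail pose.

```bash
cat > fit.py <<'E'
from h import *
from scipy.optimize import least_squares
S=read_camera("scene");T=read_camera("top")
s=lambda u,v:(70+(u-.5)/2,110+(v-.5)/2); t=lambda u,v:(100+(u-.5)/2,110+(v-.5)/2)
print("base scene,top",proj(S,[[0,0,0]]),proj(T,[[0,0,0]]))
def two(a,b):
    (o,d),(e,f)=ray(S,a),ray(T,b); d=d[0];f=f[0]
    A=np.c_[d,-f]; k=np.linalg.lstsq(A,e-o,rcond=None)[0]; p,q=o+d*k[0],e+f*k[1]; return (p+q)/2,np.linalg.norm(p-q)
print("knob",two(s(254,195),t(503,171)))
# rail corners: (view,pixel,railpoint)
obs=[(S,s(76,249),(.417,-1)),(S,s(78,275),(.417,1)),(S,s(391,214),(-.047,-1)),(S,s(395,238),(-.047,1))]
for sg in (1,-1):
  def P(v):
    c,n=np.cos(v[2]),np.sin(v[2]); return [ [v[0]+c*x-n*y*sg*.0225, v[1]+n*x+c*y*sg*.0225,.02] for _,_,(x,y) in obs]
  def r(v): return np.concatenate([proj(o[0],[p])[0]-o[1] for o,p in zip(obs,P(v))])
  best=min((least_squares(r,[.5,-.3,y]) for y in np.arange(-3,3,.7)),key=lambda z:z.cost)
  print(sg,best.x,best.cost,best.fun.round(1))
for n,pt in (("railend",(0,0)),):
  pass
print("top corners",atz(T,[t(638,108),t(645,124),t(379,232),t(391,254)],.02).round(4).tolist())
print("scene corners",atz(S,[o[1] for o in obs],.02).round(4).tolist())
for n,nm in ((S,"zs"),(T,"zt")):
  c=n["color"]; a=c[135:265,100:275] if nm=="zs" else c[135:260,270:450]
  cv2.imwrite(f"pics/{nm}.png",cv2.resize(a[:,:,::-1],None,fx=4.4,fy=4.4,interpolation=2))
E
python3 fit.py
```

```text
base scene,top [[363.02604725 156.39837621]] [[220.80846899 366.6765702 ]]
knob (array([ 0.5031647 , -0.37509405,  0.1150012 ]), np.float64(0.0016086475669028356))
1 [ 0.43461988 -0.24250584 -1.07791738] 5.841599479135608 [ 0.   0.3 -2.7 -0.5  1.3 -0.   1.4 -0.6]
-1 [ 0.43371006 -0.24305454 -1.07814075] 304.13600399231285 [ -1.7  12.2  -1.  -13.    3.3  11.1  -0.7 -12.3]
top corners [[0.6346, -0.611, 0.02], [0.6081, -0.621, 0.02], [0.4259, -0.1981, 0.02], [0.3919, -0.2169, 0.02]]
scene corners [[0.6112, -0.6212, 0.02], [0.6506, -0.591, 0.02], [0.3941, -0.2155, 0.02], [0.4358, -0.1935, 0.02]]
```

View pics/zs.png

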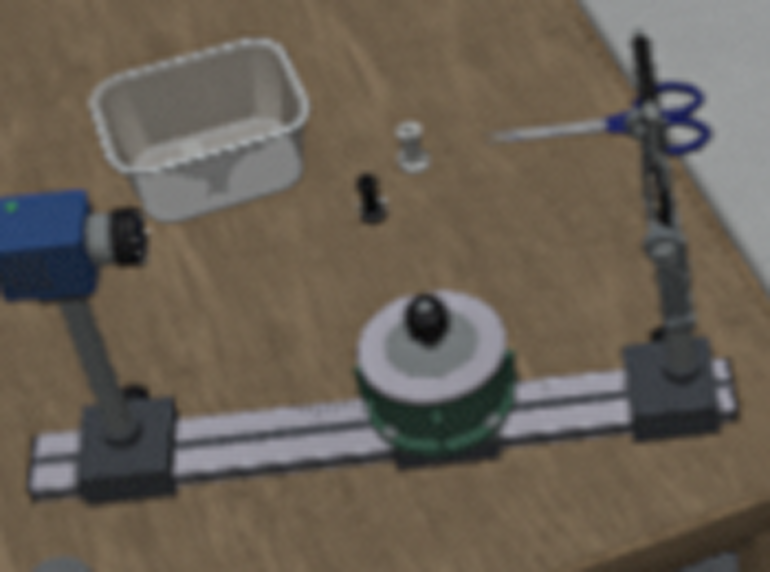

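View pics/zt.png

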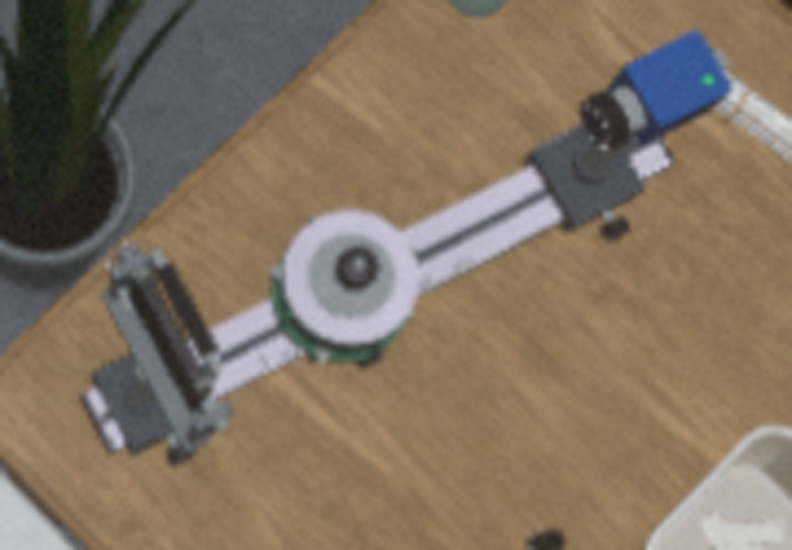

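The zoomed crops show these features clearly:

| Feature | Scene crop | Top crop |
|---|---|---|
| Knob | (427,320) | (357,268) |
| Black bar | (638,37)–(653,100) | (160,268)–(212,355) |
| Rail corners | (38,437), (32,490), (730,360), (735,400) | (86,395), (112,450), (668,152) |

Next is a joint fit of these points.

```bash
cat > fit2.py <<'E'
from h import *
from scipy.optimize import least_squares
S=read_camera("scene");T=read_camera("top")
s=lambda u,v:np.array((100+(u-2.2)/4.4,135+(v-2.2)/4.4)); t=lambda u,v:np.array((270+(u-2.2)/4.4,135+(v-2.2)/4.4))
def two(a,b):
    (o,d),(e,f)=ray(S,a),ray(T,b); d=d[0];f=f[0]
    k=np.linalg.lstsq(np.c_[d,-f],e-o,rcond=None)[0]; p,q=o+d*k[0],e+f*k[1]; return (p+q)/2,np.linalg.norm(p-q)
print("knob",two(s(427,320),t(357,268)))
print("bar",two(s(646,68),t(186,311)))
obs=[(S,s(38,437),(.417,-.0225,.02)),(S,s(32,490),(.417,.0225,.02)),(S,s(730,360),(-.047,-.0225,.02)),(S,s(736,400),(-.047,.0225,.02)),
(T,t(86,393),(-.047,.0225,.02)),(T,t(112,450),(-.047,-.0225,.02)),(T,t(670,155),(.417,-.0225,.02)),
(S,s(646,68),(0,0,.295)),(T,t(186,311),(0,0,.295)),(S,s(427,320),("d",0,.114)),(T,t(357,268),("d",0,.114))]
def P(v,p):
    x=v[3] if p[0]=="d" else p[0]; c,n=np.cos(v[2]),np.sin(v[2]); return [v[0]+c*x-n*p[1],v[1]+n*x+c*p[1],p[2]]
r=lambda v:np.concatenate([proj(o[0],[P(v,o[2])])[0]-o[1] for o in obs])
b=least_squares(r,[.434,-.243,-1.078,.15],loss="soft_l1")
print(b.x,b.fun.reshape(-1,2).round(1).tolist())
v=b.x; np.save("v.npy",v)
for n,p in (("axis",(0,0,.21)),("bar",(0,0,.295)),("knob",("d",0,.114)),("put-y",(.1,-.14,0)),("put2",(.2,-.14,0))): print(n,np.round(P(v,p),4), proj(T,[P(v,p)]).round(0))
for k,z in (("cover",.09),):
  for p in (S,T):
    m=masks_of(p,k)[0]["mask"]; c=np.argwhere(m)[:,::-1].mean(0); print(k,c,atz(p,c,z))
E
python3 fit2.py
```

```text
knob (array([ 0.50311116, -0.37441717,  0.1150091 ]), np.float64(0.0007791774639933939))
bar (array([ 0.43136984, -0.245477  ,  0.29904872]), np.float64(0.001622797063537273))
[ 0.4320209  -0.24599833 -1.07153449  0.14696505] [[-1.0, 0.5], [-1.3, 0.6], [0.3, -0.6], [1.1, 1.7], [-1.1, 0.9], [-0.2, 0.7], [1.0, 0.9], [0.1, 1.4], [0.4, -0.0], [0.1, 0.0], [0.3, 0.3]]
axis [ 0.432 -0.246  0.21 ] [[310. 212.]]
bar [ 0.432 -0.246  0.295] [[312. 205.]]
knob [ 0.5024 -0.375   0.114 ] [[351. 196.]]
put-y [ 0.357  -0.4008  0.    ] [[354. 250.]]
put2 [ 0.4049 -0.4886  0.    ] [[382. 235.]]
cover [201.00719424 230.74820144] [[ 0.55721136 -0.33787636  0.09      ]]
cover [349.34895833 198.23177083] [[ 0.50030339 -0.37425052  0.09      ]]
```

Call:
drive_tool([
  [0, 0, 3.66, -0.0415, 0, -0.02, 1],
  [0, 0, 3.66, -0.0415, 0, -0.02, 1],
  [0, 0, 3.66, -0.0415, 0, -0.02, 1],
  [0, 0, 3.66, -0.0415, 0, -0.02, 1],
  [0, 0, 3.66, -0.0415, 0, -0.02, 1],
  [0, 0, 3.66, -0.0415, 0, -0.02, 1],
  [0, 0, 3.66, -0.0415, 0, -0.02, 1],
  [0, 0, 3.66, -0.0415, 0, -0.02, 1],
])

```text
time: 2.27
tool_pos: [0.4561, 0.4971, 0.3767]
tcp_rot: [1.238, 2.887, 0.0]
wrist_force: [-0.2, -0.2, -0.7]
width: 1.003
grip_force: 0.0
```

Call:
drive_tool([
  [0, 0, 3.66, -0.0415, 0, 0, 1],
  [0, 0, 3.66, -0.0415, 0, 0, 1],
  [0, 0, 3.66, -0.0415, 0, 0, 1],
  [0, 0, 3.66, -0.0415, 0, 0, 1],
  [0, 0, 3.66, -0.0415, 0, 0, 1],
  [0, 0, 3.66, -0.0415, 0, 0, 1],
  [0, 0, 3.66, -0.0415, 0, 0, 1],
  [0, 0, 3.66, -0.0415, 0, 0, 1],
])

```text
time: 2.93
tool_pos: [0.6245, 0.2147, 0.3758]
tcp_rot: [1.927, 2.481, 0.0]
wrist_force: [-0.2, -0.5, -0.1]
width: 1.001
grip_force: 0.0
```

```bash
cat > st.py <<'E'
from h import *
from scipy.spatial.transform import Rotation as R
s=status.read_state(); v=np.load("v.npy"); c,n=np.cos(v[2]),np.sin(v[2])
M=np.array([[c,n,0],[-n,c,0],[0,0,1]])
Rt=R.from_rotvec(s["tcp_rot"]).as_matrix()
print("t",s["time"],"q",s["q"].round(3),"tcp",s["tool_pos"].round(4),"w",round(float(s["width"]),3),"grip",s["grip_force"])
g=s["tool_pos"]-.019*Rt[:,2]
print("rail: grasp",(M@(g-[v[0],v[1],0])).round(4),"force",(M@s["wrist_force"]).round(2)); print("tool axes in rail (cols)\n",(M@Rt).round(3))
E
python3 st.py
```

```text
t 2.9333 q [0.293 0.186 1.438 0.    1.517 0.044] tcp [0.6245 0.2147 0.3758] w 1.001 grip 0.0
rail: grasp [-0.3123  0.3896  0.3948] force [ 0.37 -0.38 -0.09]
tool axes in rail (cols)
 [[-0.969  0.247  0.   ]
 [ 0.247  0.969  0.   ]
 [ 0.     0.    -1.   ]]
```

Call:
drive_tool([
  [0, 0, 3.66, -0.0415, 0, 0, 1],
  [0, 0, 3.66, -0.0415, 0, 0, 1],
  [0, 0, 3.66, -0.0415, 0, 0, 1],
  [0, 0, 3.66, -0.0415, 0, 0, 1],
  [0, 0, 3.66, -0.0415, 0, 0, 1],
  [0, 0, 3.66, -0.0415, 0, 0, 1],
  [0, 0, 3.66, -0.0415, 0, 0, 1],
  [0, 0, 3.66, -0.0415, 0, 0, 1],
])

```text
time: 3.6
tool_pos: [0.6331, -0.1138, 0.3759]
tcp_rot: [2.492, 1.913, 0.0]
wrist_force: [0.4, 0.1, 1.0]
width: 1.005
grip_force: 0.0
```

Call:
drive_tool([
  [0, 0, 3.66, -0.0415, 0, 0, 1],
  [0, 0, 3.66, -0.0415, 0, 0, 1],
  [0, 0, 3.66, -0.0415, 0, 0, 1],
  [0, 0, 3.66, -0.0415, 0, 0, 1],
  [0, 0, 3.66, -0.03, 0, 0, 1],
  [0, 0, 3.66, -0.02, 0, 0, 1],
  [0, 0, 0, 0, 0, 0, 1],
])

```text
time: 4.18
tool_pos: [0.5479, -0.3138, 0.376]
tcp_rot: [2.812, 1.398, -0.003]
wrist_force: [0.4, 0.1, 0.8]
width: 0.998
grip_force: 0.0
```

```bash
python3 st.py; cat > fk.py <<'E'
import numpy as np
from scipy.optimize import least_squares
# r,z of wrist centre; unknown h,a,l2,l3,off,L
D=[([.264,1.604],np.hypot(.19676,.64568),.23128),([.186,1.438],np.hypot(.6245,.2147),.3758)]
from h import status
s=status.read_state(); D.append((s["q"][1:3],np.hypot(*s["tool_pos"][:2]),s["tool_pos"][2]))
for k in (0,):
  f=lambda p:np.concatenate([[p[0]*np.sin(q[0])+p[1]*np.sin(q[0]+q[1])+p[3]-r,p[0]*np.cos(q[0])+p[1]*np.cos(q[0]+q[1])+p[2]-z] for q,r,z in D])
  b=least_squares(f,[.4,.4,.1,0]); print("l2,l3,h-L,a",b.x,b.fun)
E
python3 fk.py
```

```text
t 4.1833 q [-0.558  0.129  1.503 -0.002  1.51   0.09 ] tcp [ 0.5479 -0.3138  0.376 ] w 0.998 grip 0.0
rail: grasp [0.1149 0.0693 0.395 ] force [0.11 0.38 0.82]
tool axes in rail (cols)
 [[-0.411  0.912  0.001]
 [ 0.912  0.411 -0.002]
 [-0.002  0.    -1.   ]]
l2,l3,h-L,a [ 0.50922009  0.56603054 -0.09454111  0.00092273] [ 2.17459713e-05 -4.19644862e-06 -5.38134926e-05 -4.84541976e-06
  3.20688535e-05  9.04173812e-06]
```

Call:
drive_tool([
  [0, 0, 6.08, 0, 0, 0, 1],
  [0, 0, 6.08, 0, 0, 0, 1],
  [0, 0, 6.08, 0, 0, 0, 1],
  [0, 0, 6.08, 0, 0, 0, 1],
  [0, 0, 0, -0.035, 0.016, 0, 1],
  [0, 0, 0, -0.0343, 0.016, 0, 1],
  [0, 0, 0, 0, 0, 0.03, 1],
  [0, 0, 0, 0, 0, 0.03, 1],
])

```text
time: 4.85
tool_pos: [0.5057, -0.3735, 0.3186]
tcp_rot: [3.037, 0.781, 0.007]
wrist_force: [-0.5, -0.2, -0.2]
width: 0.997
grip_force: 0.0
```

Call:
drive_tool([
  [0, 0, 0, 0, 0, 0.03, 1],
  [0, 0, 0, 0, 0, 0.03, 1],
  [0, 0, 0, 0, 0, 0.03, 1],
  [0, 0, 0, 0, 0, 0.03, 1],
  [0, 0, 0, 0, 0, 0.02, 1],
  [0, 0, 0, 0, 0, 0, 1],
])

```text
time: 5.35
tool_pos: [0.5024, -0.3682, 0.1698]
tcp_rot: [-3.033, -0.785, 0.009]
wrist_force: [-0.8, 0.3, -1.5]
width: 1.001
grip_force: 0.0
```

```bash
python3 st.py; python3 - <<'E'
from h import *
S=read_camera("scene");T=read_camera("top")
a=cv2.resize(S["color"][100:270,100:300],(640,544)); cv2.imwrite("pics/s1.png",a[:,:,::-1])
a=cv2.resize(T["color"][120:270,270:450],(640,533)); cv2.imwrite("pics/t1.png",a[:,:,::-1])
E
```

```text
t 5.35 q [-0.673  0.218  1.777  0.     1.157  0.392] tcp [ 0.5024 -0.3682  0.1698] w 1.001 grip 0.0
rail: grasp [0.1412 0.0034 0.1888] force [-0.63 -0.62 -1.5 ]
tool axes in rail (cols)
 [[-0.007  1.    -0.01 ]
 [ 1.     0.007 -0.004]
 [-0.004 -0.01  -1.   ]]
```

View pics/s1.png

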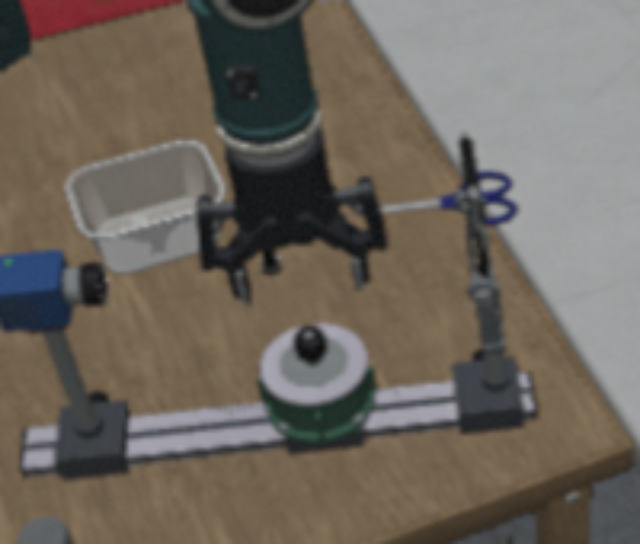

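The gripper's fingers straddle the knob (310,342) from above, clear of the mirror at the right. I descend now.

Call:
drive_tool([
  [0, 0, 0, -0.0034, 0.006, 0.012, 1],
  [0, 0, 0, 0, 0, 0.02, 1],
  [0, 0, 0, 0, 0, 0.02, 1],
  [0, 0, 0, 0, 0, 0.012, 1],
  [0, 0, 0, 0, 0, 0.005, 1],
  [0, 0, 0, 0, 0, 0, 1],
  [0, 0, 0, 0, 0, 0, 1],
])

```text
time: 6.03
tool_pos: [0.5056, -0.3789, 0.1079]
tcp_rot: [3.041, 0.785, 0.001]
wrist_force: [-0.4, 0.2, -0.0]
width: 0.995
grip_force: 0.0
```

```bash
python3 st.py
```

```text
t 6.0333 q [-0.683  0.284  1.818 -0.     1.039  0.383] tcp [ 0.5056 -0.3789  0.1079] w 0.995 grip 0.0
rail: grasp [0.1519 0.0009 0.1269] force [-0.37 -0.2  -0.04]
tool axes in rail (cols)
 [[-0.006  1.     0.001]
 [ 1.     0.006  0.001]
 [ 0.001  0.001 -1.   ]]
```

Call:
drive_tool([
  [0, 0, 0, -0.001, -0.005, 0.008, 1],
  [0, 0, 0, 0, 0, 0, 1],
  [0, 0, 0, 0, 0, 0, 1],
  [0, 0, 0, 0, 0, 0, 0],
  [0, 0, 0, 0, 0, 0, 0],
  [0, 0, 0, 0, 0, 0, 0],
  [0, 0, 0, 0, 0, 0, 0],
  [0, 0, 0, 0, 0, 0, 0],
], force=50)

```text
time: 6.7
tool_pos: [0.5018, -0.3745, 0.0992]
tcp_rot: [-3.042, -0.785, -0.0]
wrist_force: [-1.1, -1.1, 24.7]
width: 0.305
grip_force: 44.6
```

```bash
python3 st.py
```

```text
t 6.7 q [-0.681  0.283  1.836  0.     1.022  0.385] tcp [ 0.5018 -0.3745  0.0992] w 0.305 grip 44.647759795188904
rail: grasp [ 0.1462 -0.0003  0.1182] force [ 0.43 -1.49 24.7 ]
tool axes in rail (cols)
 [[-0.006  1.     0.   ]
 [ 1.     0.006  0.   ]
 [ 0.     0.    -1.   ]]
```

Call:
drive_tool([
  [0, 0, 0, 0, 0, -0.01, 0],
  [0, 0, 0, 0, 0, -0.015, 0],
  [0, 0, 0, 0, 0, -0.02, 0],
  [0, 0, 0, 0, 0, -0.02, 0],
  [0, 0, 0, 0, 0, -0.015, 0],
  [0, 0, 0, 0, 0, 0, 0],
  [0, 0, 0, 0, 0, 0, 0],
  [0, 0, 0, 0, 0, 0, 0],
])

```text
time: 7.37
tool_pos: [0.5011, -0.374, 0.1781]
tcp_rot: [-3.041, -0.785, 0.001]
wrist_force: [0.0, -0.7, -0.6]
width: 0.298
grip_force: 49.2
```

```bash
python3 st.py; python3 - <<'E'
from h import *
S=read_camera("scene")
a=cv2.resize(S["color"][100:270,100:300],(640,544)); cv2.imwrite("pics/s2.png",a[:,:,::-1])
E
```

```text
t 7.3667 q [-0.681  0.21   1.771 -0.     1.163  0.385] tcp [ 0.5011 -0.374   0.1781] w 0.298 grip 49.16741609573364
rail: grasp [ 0.1455 -0.0006  0.1971] force [ 0.64 -0.29 -0.63]
tool axes in rail (cols)
 [[-0.006  1.    -0.001]
 [ 1.     0.006 -0.001]
 [-0.001 -0.001 -1.   ]]
```

View pics/s2.png

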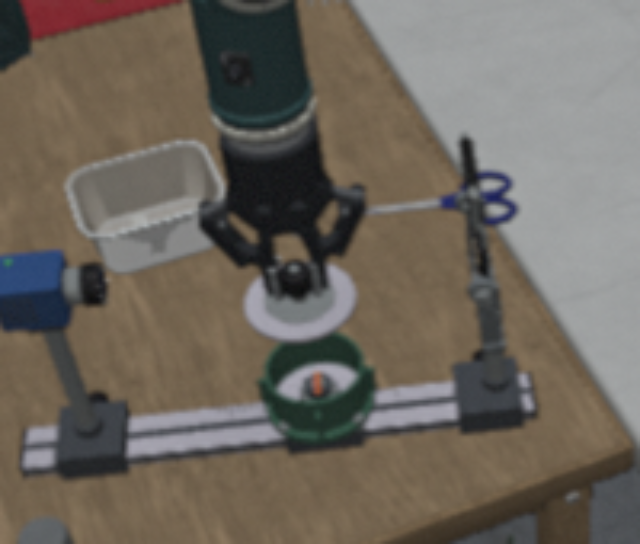

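The cover hangs level in the fingers. The open housing shows the orange mark at (318,385).

Call:
drive_tool([
  [0, 0, 0, -0.02, -0.005, 0, 0],
  [0, 0, 0, -0.03, -0.008, 0, 0],
  [0, 0, 0, -0.035, -0.009, 0, 0],
  [0, 0, 0, -0.03, -0.008, 0, 0],
  [0, 0, 0, -0.025, -0.005, 0.01, 0],
  [0, 0, 0, 0, 0, 0.025, 0],
  [0, 0, 0, 0, 0, 0.03, 0],
  [0, 0, 0, 0, 0, 0.03, 0],
])

```text
time: 8.08
tool_pos: [0.3613, -0.4115, 0.0825]
tcp_rot: [-3.043, -0.783, -0.0]
wrist_force: [0.9, -0.6, -1.0]
width: 0.298
grip_force: 49.3
```

Call:
drive_tool([
  [0, 0, 0, 0, 0, 0.025, 0],
  [0, 0, 0, 0, 0, 0.015, 0],
  [0, 0, 0, 0, 0, 0.01, 0],
  [0, 0, 0, 0, 0, 0, 0],
  [0, 0, 0, 0, 0, 0, 0],
  [0, 0, 0, 0, 0, 0, 0],
])

```text
time: 8.58
tool_pos: [0.3629, -0.4123, 0.0349]
tcp_rot: [3.041, 0.785, 0.001]
wrist_force: [0.7, 0.2, -1.2]
width: 0.298
grip_force: 49.2
```

```bash
python3 st.py; python3 - <<'E'
from h import *
S=read_camera("scene");T=read_camera("top")
for p in (S,T):
    for m in masks_of(p,"cover")[:2]: print(m["score"],m["bbox"])
    c=p["color"].astype(int); v=np.load("v.npy")
    u=proj(p,[[v[0]+np.cos(v[2])*v[3],v[1]+np.sin(v[2])*v[3],.064]])[0]
    m=(c[...,0]>150)&(c[...,0]-c[...,2]>60)&(c[...,0]-c[...,1]>40)
    yy,xx=np.nonzero(m); k=np.hypot(xx-u[0],yy-u[1])<15; w=np.array([xx[k].mean(),yy[k].mean()]) if k.any() else None
    print("mark pred",u,"seen",w,k.sum()); 
    if w is not None: print(atz(p,w,.064),"pred",v[0]+np.cos(v[2])*v[3],v[1]+np.sin(v[2])*v[3])
E
```

```text
t 8.5833 q [-0.894  0.231  2.043 -0.     0.865  0.171] tcp [ 0.3629 -0.4123  0.0349] w 0.298 grip 49.248454570770264
rail: grasp [ 0.1128 -0.1403  0.0539] force [ 0.18  0.68 -1.23]
tool axes in rail (cols)
 [[-0.006  1.     0.002]
 [ 1.     0.006  0.   ]
 [ 0.     0.002 -1.   ]]
0.88 [194.1, 181.1, 223.6, 206.2]
mark pred [198.95180752 219.20782295] seen [198.66666667 218.5       ] 6
[[ 0.50024772 -0.37699101  0.064     ]] pred 0.5023844760671945 -0.3750242779817733
mark pred [348.215794   199.51597657] seen [348.55555556 200.5       ] 18
[[ 0.49933415 -0.37601307  0.064     ]] pred 0.5023844760671945 -0.3750242779817733
```

Call:
drive_tool([
  [0, 0, 0, 0, 0, 0.006, 0],
  [0, 0, 0, 0, 0, 0.005, 0],
  [0, 0, 0, 0, 0, 0.003, 0],
  [0, 0, 0, 0, 0, 0.001, 0],
  [0, 0, 0, 0, 0, 0, 0],
  [0, 0, 0, 0, 0, 0, 0],
])

```text
time: 9.28
tool_pos: [0.3621, -0.4114, 0.0187]
tcp_rot: [-3.041, -0.785, 0.0]
wrist_force: [-0.8, 0.5, -1.3]
width: 0.296
grip_force: 49.2
```

```bash
python3 st.py
```

```text
t 9.2833 q [-0.894  0.254  2.052 -0.     0.836  0.171] tcp [ 0.3621 -0.4114  0.0187] w 0.296 grip 49.2477411031723
rail: grasp [ 0.1117 -0.1406  0.0377] force [-0.82 -0.45 -1.25]
tool axes in rail (cols)
 [[-0.006  1.    -0.001]
 [ 1.     0.006 -0.   ]
 [-0.    -0.001 -1.   ]]
```

Call:
drive_tool([
  [0, 0, 0, 0, 0, 0.001, 0],
  [0, 0, 0, 0, 0, 0.001, 0],
  [0, 0, 0, 0, 0, 0, 0],
  [0, 0, 0, 0, 0, 0, 0],
])

```text
time: 9.62
tool_pos: [0.3625, -0.4118, 0.0174]
tcp_rot: [3.041, 0.785, 0.0]
wrist_force: [-0.3, 0.6, 1.6]
width: 0.299
grip_force: 49.4
```

Call:
drive_tool([
  [0, 0, 0, 0, 0, 0.001, 0],
  [0, 0, 0, 0, 0, 0, 0],
  [0, 0, 0, 0, 0, 0, 0],
])

```text
time: 9.87
tool_pos: [0.3625, -0.4119, 0.0173]
tcp_rot: [3.042, 0.785, 0.0]
wrist_force: [-1.7, 3.0, 8.6]
width: 0.295
grip_force: 50.0
```

The cover is on the desk. I open the gripper and then rise straight up.

Call:
drive_tool([
  [0, 0, 0, 0, 0, 0, 0.4],
  [0, 0, 0, 0, 0, 0, 0.6],
  [0, 0, 0, 0, 0, 0, 0.9],
  [0, 0, 0, 0, 0, 0, 1],
  [0, 0, 0, 0, 0, 0, 1],
  [0, 0, 0, 0, 0, -0.01, 1],
  [0, 0, 0, 0, 0, -0.02, 1],
  [0, 0, 0, 0, 0, -0.03, 1],
])

```text
time: 10.53
tool_pos: [0.3605, -0.4094, 0.0742]
tcp_rot: [-3.036, -0.783, 0.004]
wrist_force: [-0.3, 0.8, 0.0]
width: 1.0
grip_force: 0.0
```

Call:
drive_tool([
  [0, 0, 0, 0, 0, -0.035, 1],
  [0, 0, 0, 0, 0, -0.035, 1],
  [0, 0, 0, 0, 0, -0.035, 1],
  [0, 0, 0, 0, 0, -0.035, 1],
  [0, 0, 0, 0, 0, -0.035, 1],
  [0, 0, 0, 0, 0, -0.035, 1],
  [0, 0, 0, 0, 0, -0.035, 1],
  [0, 0, 0, 0, 0, -0.03, 1],
])

```text
time: 11.2
tool_pos: [0.3622, -0.4115, 0.3547]
tcp_rot: [3.039, 0.784, 0.002]
wrist_force: [-0.6, -0.3, 0.9]
width: 1.003
grip_force: 0.0
```

```bash
python3 st.py; python3 - <<'E'
from h import *
S=read_camera("scene");T=read_camera("top")
a=cv2.resize(S["color"][100:270,100:300],(640,544)); b=cv2.resize(T["color"][135:260,270:450],(792,550)); cv2.imwrite("pics/s3.png",a[:,:,::-1]); cv2.imwrite("pics/t3.png",b[:,:,::-1])
E
```

```text
t 11.2 q [-0.894 -0.032  1.708  0.     1.462  0.171] tcp [ 0.3622 -0.4115  0.3547] w 1.003 grip 0.0
rail: grasp [ 0.1118 -0.1405  0.3737] force [-0.05 -0.63  0.87]
tool axes in rail (cols)
 [[-0.006  1.     0.003]
 [ 1.     0.006  0.001]
 [ 0.001  0.003 -1.   ]]
```

View pics/s3.png

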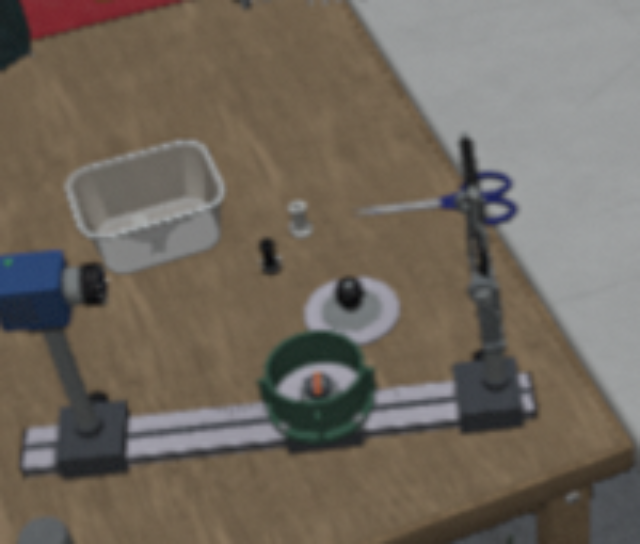

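The cover lies flat, knob up, at (350,305), clear of the rail. Now the bar.

Call:
drive_tool([
  [0, 0, 0, 0.02, -0.016, 0, 1],
  [0, 0, 0, 0.03, -0.024, 0, 1],
  [0, 0, 0, 0.035, -0.028, 0, 1],
  [0, 0, 0, 0.035, -0.028, 0, 1],
  [0, 0, 0, 0.0205, -0.016, 0, 1],
  [0, 0, 0, 0, 0, 0, 1],
  [0, 0, 0, 0, 0, 0, 1],
])

```text
time: 11.88
tool_pos: [0.4287, -0.2501, 0.3507]
tcp_rot: [3.041, 0.79, -0.001]
wrist_force: [-0.8, -0.9, -0.0]
width: 1.002
grip_force: 0.0
```

Call:
drive_tool([
  [0, 0, 0, 0, 0, 0.015, 1],
  [0, 0, 0, 0, 0, 0.02, 1],
  [0, 0, 0, 0, 0, 0.02, 1],
  [0, 0, 0, 0, 0, 0.012, 1],
  [0, 0, 0, 0, 0, 0.005, 1],
  [0, 0, 0, 0, 0, 0, 1],
  [0, 0, 0, 0, 0, 0, 1],
])

```text
time: 12.47
tool_pos: [0.4286, -0.2521, 0.2794]
tcp_rot: [3.042, 0.783, 0.0]
wrist_force: [0.2, -0.6, -0.3]
width: 0.999
grip_force: 0.0
```

```bash
python3 st.py; python3 - <<'E'
from h import *
S=read_camera("scene");T=read_camera("top")
a=cv2.resize(S["color"][120:210,200:300],(600,540)); b=cv2.resize(T["color"][150:250,260:360],(540,540)); cv2.imwrite("pics/s4.png",a[:,:,::-1]); cv2.imwrite("pics/t4.png",b[:,:,::-1])
E
```

```text
t 12.4667 q [-0.582 -0.105  1.912 -0.     1.334  0.485] tcp [ 0.4286 -0.2521  0.2794] w 0.999 grip 0.0
rail: grasp [ 0.0037 -0.0059  0.2984] force [ 0.61 -0.11 -0.29]
tool axes in rail (cols)
 [[-0.005  1.     0.   ]
 [ 1.     0.005  0.   ]
 [ 0.     0.    -1.   ]]
```

View pics/s4.png

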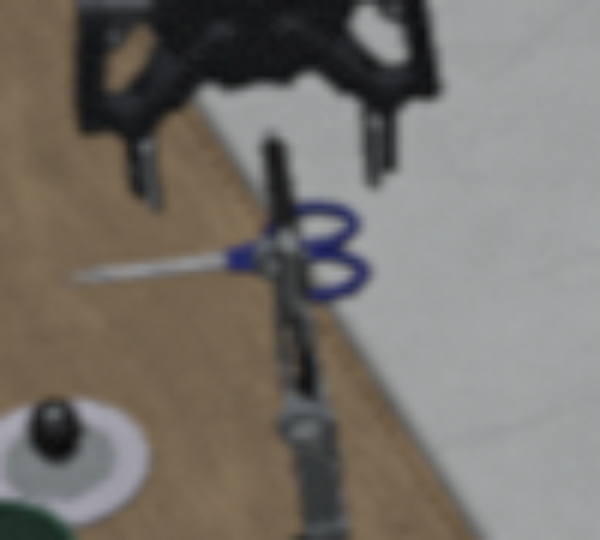

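The fingers straddle the black bar (275,180). I trim the position slightly and close gently.

Call:
drive_tool([
  [0, 0, 0, 0.006, -0.003, 0.002, 1],
  [0, 0, 0, 0, 0, 0, 1],
  [0, 0, 0, 0, 0, 0, 0],
  [0, 0, 0, 0, 0, 0, 0],
  [0, 0, 0, 0, 0, 0, 0],
  [0, 0, 0, 0, 0, 0, 0],
  [0, 0, 0, 0, 0, 0, 0],
  [0, 0, 0, 0, 0, 0, 0],
], force=20)

```text
time: 13.23
tool_pos: [0.4323, -0.2457, 0.277]
tcp_rot: [-3.042, -0.785, 0.0]
wrist_force: [-1.3, 1.8, 1.0]
width: 0.146
grip_force: 1.0
```

```bash
python3 st.py
```

```text
t 13.2333 q [-0.567 -0.103  1.915  0.     1.33   0.499] tcp [ 0.4323 -0.2457  0.277 ] w 0.146 grip 0.986383706331253
rail: grasp [-1.00e-04  4.00e-04  2.96e-01] force [-2.21 -0.26  0.97]
tool axes in rail (cols)
 [[-0.006  1.    -0.001]
 [ 1.     0.006 -0.   ]
 [-0.    -0.001 -1.   ]]
```

Call:
drive_tool([
  [0, 0, 0, 0, 0, 0, 0],
  [0, 0, 0, 0, 0, 0, 0],
  [0, 0, 0, 0, 0, 0, 0],
  [0, 0, 0, 0, 0, 0, 0],
], force=40)

```text
time: 13.57
tool_pos: [0.4323, -0.2457, 0.2771]
tcp_rot: [-3.042, -0.784, 0.0]
wrist_force: [-1.2, 2.1, 1.6]
width: 0.122
grip_force: 39.0
```

```bash
python3 st.py|head -2
```

```text
t 13.5667 q [-0.567 -0.103  1.915  0.     1.331  0.499] tcp [ 0.4323 -0.2457  0.2771] w 0.122 grip 38.98688614368439
rail: grasp [-2.000e-04  4.000e-04  2.961e-01] force [-2.39 -0.05  1.63]
```

Call:
drive_tool([
  [0, 0, 0, 0, 0.002, 0, 0],
  [0, 0, 0, 0, 0, 0, 0],
  [0, 0, 0, 0, 0, 0, 0],
  [0, 0, 0, 0, 0, 0, 0],
])

```text
time: 13.9
tool_pos: [0.4332, -0.2475, 0.277]
tcp_rot: [-3.041, -0.785, 0.0]
wrist_force: [-2.1, 3.1, 4.0]
width: 0.122
grip_force: 39.1
```

```bash
python3 st.py|head -2
```

```text
t 13.9 q [-0.569 -0.1    1.912  0.     1.33   0.497] tcp [ 0.4332 -0.2475  0.277 ] w 0.122 grip 39.06280517578125
rail: grasp [0.0019 0.0004 0.296 ] force [-3.73 -0.35  3.96]
```

Call:
drive_tool([
  [0, 0, 0, 0, 0.002, 0, 0],
  [0, 0, 0, 0, 0, 0, 0],
  [0, 0, 0, 0, 0, 0, 0],
  [0, 0, 0, 0, 0, 0, 0],
])

```text
time: 14.23
tool_pos: [0.4342, -0.2492, 0.2769]
tcp_rot: [-3.041, -0.785, 0.001]
wrist_force: [-3.6, 3.8, 4.2]
width: 0.123
grip_force: 39.1
```

```bash
python3 st.py|head -2
```

```text
t 14.2333 q [-0.571 -0.096  1.909  0.     1.33   0.495] tcp [ 0.4342 -0.2492  0.2769] w 0.123 grip 39.12440299987793
rail: grasp [0.0038 0.0004 0.2959] force [-5.05 -1.36  4.19]
```

Call:
drive_tool([
  [0, 0, 0, 0, -0.004, 0, 0],
  [0, 0, 0, 0, -0.001, 0, 0],
  [0, 0, 0, 0, 0, 0, 0],
  [0, 0, 0, 0, 0, 0, 0],
])

```text
time: 14.57
tool_pos: [0.4321, -0.2453, 0.2771]
tcp_rot: [3.041, 0.785, 0.001]
wrist_force: [-2.8, 1.3, 3.0]
width: 0.125
grip_force: 39.0
```

```bash
python3 st.py|head -2
```

```text
t 14.5667 q [-0.566 -0.105  1.916 -0.     1.329  0.5  ] tcp [ 0.4321 -0.2453  0.2771] w 0.125 grip 38.99998962879181
rail: grasp [-0.0006  0.0004  0.2961] force [-2.47 -1.84  2.96]
```

Call:
drive_tool([
  [0, 0, 0, 0, -0.001, 0, 0],
  [0, 0, 0, 0, 0, 0, 0],
  [0, 0, 0, 0, 0, 0, 0],
])

```text
time: 14.82
tool_pos: [0.4316, -0.2445, 0.2771]
tcp_rot: [3.041, 0.785, 0.0]
wrist_force: [-0.9, -0.0, 2.0]
width: 0.117
grip_force: 39.0
```

```bash
python3 st.py|head -2
```

```text
t 14.8167 q [-0.565 -0.107  1.918 -0.     1.33   0.501] tcp [ 0.4316 -0.2445  0.2771] w 0.117 grip 39.03275191783905
rail: grasp [-0.0015  0.0004  0.2961] force [-0.43 -0.8   2.  ]
```

Call:
drive_tool([
  [0, 0, 0, 0, -0.001, 0, 0],
  [0, 0, 0, 0, 0, 0, 0],
  [0, 0, 0, 0, 0, 0, 0],
])

```text
time: 15.07
tool_pos: [0.4313, -0.2438, 0.2771]
tcp_rot: [3.041, 0.784, 0.001]
wrist_force: [0.7, -1.4, 1.9]
width: 0.12
grip_force: 39.0
```

```bash
python3 st.py|head -2
```

```text
t 15.0667 q [-5.640e-01 -1.080e-01  1.919e+00 -1.000e-03  1.329e+00  5.020e-01] tcp [ 0.4313 -0.2438  0.2771] w 0.12 grip 39.03869569301605
rail: grasp [-0.0023  0.0004  0.2961] force [ 1.53 -0.01  1.91]
```

Call:
drive_tool([
  [0, 0, 0, 0, 0.0015, 0, 0],
  [2.79, 0, 0, 0, 0.0033, 0.0001, 0],
  [2.79, 0, 0, 0, 0.0033, 0.0001, 0],
  [2.79, 0, 0, 0, 0.0033, 0.0001, 0],
  [2.79, 0, 0, 0, 0.0033, 0.0001, 0],
  [2.79, 0, 0, 0, 0.0033, 0.0001, 0],
  [2.79, 0, 0, 0, 0.0033, 0.0001, 0],
  [2.79, 0, 0, 0, 0.0033, 0.0001, 0],
], force=60)

```text
time: 15.73
tool_pos: [0.4423, -0.2643, 0.2731]
tcp_rot: [-2.716, -0.701, 0.123]
wrist_force: [-3.0, 1.1, 2.0]
width: 0.113
grip_force: 59.4
```

Call:
drive_tool([
  [2.79, 0, 0, 0, 0.0033, 0.0001, 0],
  [0, 0, 0, 0, 0, 0, 0],
  [0, 0, 0, 0, 0, 0, 0],
  [0, 0, 0, 0, 0, 0, 0],
  [0, 0, 0, 0, 0, 0, 0],
])

```text
time: 16.15
tool_pos: [0.4438, -0.2671, 0.2718]
tcp_rot: [-2.674, -0.69, 0.137]
wrist_force: [-3.3, -0.1, 1.9]
width: 0.116
grip_force: 59.9
```

```bash
python3 st.py; python3 - <<'E'
from h import *
S=read_camera("scene")
a=cv2.resize(S["color"][120:260,120:300],(720,560)); cv2.imwrite("pics/s5.png",a[:,:,::-1])
E
```

```text
t 16.15 q [-0.685  0.182  1.676  0.142  1.647  0.366] tcp [ 0.4438 -0.2671  0.2718] w 0.116 grip 59.90736365318298
rail: grasp [0.0314 0.0003 0.2894] force [-1.49 -2.98  1.93]
tool axes in rail (cols)
 [[-0.006  0.925 -0.38 ]
 [ 1.     0.005 -0.003]
 [-0.001 -0.38  -0.925]]
```

View pics/s5.png

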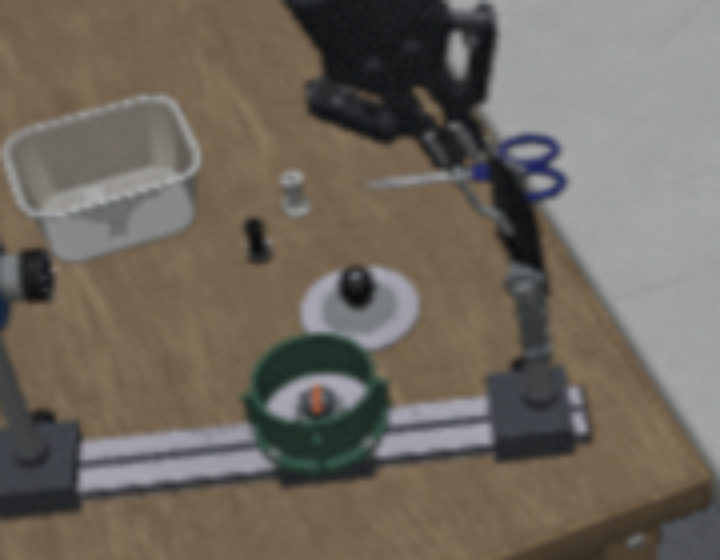

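The mirror leans to the housing with the bar held. The tool angle gives a tilt of 0.390 rad and the bar position gives 0.387; the target is 0.390. Handing in.

Call:
drive_tool([
  [0, 0, 0, 0, 0, 0, 0],
  [0, 0, 0, 0, 0, 0, 0],
  [0, 0, 0, 0, 0, 0, 0],
  [0, 0, 0, 0, 0, 0, 0],
])

```text
time: 16.53
tool_pos: [0.4438, -0.267, 0.2718]
tcp_rot: [-2.674, -0.69, 0.137]
wrist_force: [-4.4, -0.8, 3.2]
width: 0.11
grip_force: 59.9
```

```bash
python3 st.py; python3 -c "
from h import *
print(workorder.finish_job())"
```

```text
t 16.5333 q [-0.685  0.182  1.676  0.142  1.647  0.366] tcp [ 0.4438 -0.267   0.2718] w 0.11 grip 59.89336431026459
rail: grasp [0.0313 0.0003 0.2894] force [-1.42 -4.18  3.21]
tool axes in rail (cols)
 [[-0.006  0.925 -0.38 ]
 [ 1.     0.005 -0.003]
 [-0.001 -0.38  -0.925]]
the job is handed in; nothing more can be done
None
```

I handed the job in at 16.5 s with no verdict returned: the cover lies flat on the desk, knob up and clear of the rail, and the gripper still holds the bar at about 0.39 rad, the tilt I worked out from my position measurements, since the blue camera's own picture was not available to check the mark.

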